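# Hang the magnifier in its ring holder

### The job

Take the magnifier out of the desk pot it was left in and put it away in the ring holder: lower its handle through the ring and press it down gently, without ever forcing it (40 N on the holder is too much), until the shoulder under the lens sits fully home on the ring, then let go. The ring can be anywhere on its short stretch of rail, so feel for it; leave the other things on the desk, and those in the other pots, as they are.

Things in the scene. Friction and masses are not known exactly. Their poses are not given: they have to be found in the camera images.
- magnifier: hand magnifier, about 140 g, standing upright, handle down, in one of three pots. Origin: centre of the flat handle end, at the start 6 mm above the table; z runs up the handle to the lens, x is the lens's normal. Handle round, 16 mm in diameter, 85 mm long, its end bevelled over the last 2 mm to 13 mm
- magnifier_tip (a point): centre of the flat end of the magnifier's handle (the body's origin)
- magnifier_shoulder (a point): centre of the underside of the flat round shoulder (30 mm across, 6 mm thick) at the top of the handle, 85 mm from the handle end; it rests on the ring when home
- magnifier_lens (a point): centre of the lens in its metal rim, 129 mm from the handle end: a disc 57 mm across and 14 mm thick along the magnifier's x axis. The place to grip: pinch it across its thickness from above
- holder: fixed ring holder: steel foot 130 x 180 x 12 mm, two posts with a rail along its y axis (rail 45 mm to +x of the ring, top 118 mm above the table) and a steel ring held out from the rail. Origin on the table under point holder_mark; z up. Nothing on it is higher than the ring's top. Its ring: vertical axis, bore 19 mm and open below, outside 36 mm, 20 mm high, flat top
- holder_mark (a point): middle of the ring's stretch of rail, at the height of the ring's top, 120 mm above the table. The ring's centre lies on the line through here along the holder's y axis, anywhere up to 12 mm to either side; its place is not measured. It is clamped there and cannot be pushed along
- holder_ball (a point): sprung steel ball in the ring's +x wall, given for the ring at the mark (it goes where the ring goes): 11 mm below the ring's top, standing 4 mm into the bore. The handle pushes it aside and then rubs with some 3 to 12 N, so the magnifier does not fall home by its own weight. A firm stop higher than 5 mm below the ring's top means the handle end is on the ring's top
- pot_a: fixed black weighted desk pot, 58 mm across, 66 mm tall, bore about 20 to 24 mm, bore floor 6 mm above the table; origin at the centre of its underside. The magnifier starts in pot_a, but the pots trade places
- brush: bystander, leave alone: small dusting brush standing bristles-up in another pot, 131 mm tall
- stamp: bystander, leave alone: wooden hand stamp standing in another pot, handle down, block 30 x 46 mm on top, 103 mm tall
- jar: bystander, leave alone: small jar with screw cap, 52 mm across, 45 mm tall
- carton: bystander, leave alone: flat carton 60 x 110 x 28 mm
- can: bystander, leave alone: slim dark can, 36 mm across, 110 mm tall
- card_box: bystander, leave alone: flat paper box 75 x 50 x 22 mm
- stapler: bystander, leave alone: stapler 35 x 130 x 42 mm

How it is judged:
On the way:
1. the magnifier has been lifted out of the pot (handle end more than 100 mm above the table) (height (world z) of magnifier_tip above 0.1 m), for 0.1 s.
At the end, for the whole second after the job is handed in: The magnifier hangs in the ring, handle down: shoulder underside within 2 mm of the ring's top, on the ring's line (within 16 mm of the mark along the rail, 4 mm across it), upright within 0.1 rad, at rest and released (z of magnifier_shoulder in the frame of holder_mark between -0.003 and 0.002 m and y of magnifier_shoulder in the frame of holder_mark between -0.016 and 0.016 m and x of magnifier_shoulder in the frame of holder_mark between -0.004 and 0.004 m and angle between magnifier's own z axis and vertical below 0.1 rad and linear speed of magnifier below 0.02 m/s); the robot touches nothing.
It fails at once if the magnifier presses on the holder with more than 40 N (all their contact forces added up) (contact force between magnifier and holder above 40 N).
It fails at once if another loose thing on the desk or in the pots is moved more than 20 mm (distance of any of brush, stamp, jar, carton, can, card_box, stapler from where it was at the start of the episode above 0.02 m).
It also fails if it takes over 72 s, if anything falls off the work surface, if the arm or the gripper's body presses on something with over 40 N, if the wrist force passes 120 N, or if a joint passes its speed limit or range.

### The arm

A 6-joint arm with a two-finger parallel gripper is mounted at the origin on the work surface. World frame = base frame: x ahead of the robot, y to its left, z up, the work surface at z = 0. Lengths are in m, angles in rad, forces in N, time in s.
With the tool pointing down it reaches from about 0.35 to 0.85 m from the base axis. Payload 8.1 kg.
Tool frame: the origin (TCP) lies on the mounting face of the last link; the fingertips stand 186 mm ahead of it and the grasp point (between the pads) lies 167 mm ahead of it; z points along the fingers, y is the line along which they close (so a half turn about z gives the same grasp; the last joint's range is limited). The gripper opens to 93 mm and grips with 3 to 60 N. Pads are 15 mm wide; open, the fingers measure 128 mm over their backs; the gripper's body (75 mm by 188 mm) begins 65 mm behind the grasp point.
Start: joints at [-0.085, 0.13, 1.488, -0, 1.523, -0.085], TCP at [0.6, 0, 0.405] pointing down, gripper open.
Joint ranges: [-2.96, 2.96], [-0.89, 2.26], [0.02, 2.5], [-1.34, 4.48], [0, 2.73], [-2.66, 2.66]. Speed limits (rad/s): [2.39, 2.39, 2.79, 3.14, 3.14, 3.14].

### API

Orientations are given as a 3x3 rotation matrix whose columns are the frame's x, y, z axes.
In Python, from station import ctrl, camrig gives the robot as it stands (ctrl), with the cameras (camrig). Calls block until the motion is done:
- ctrl.move_ptp(position, orientation): joint-space move of the TCP to a pose.
- ctrl.servo_line(position, attitude=None, speed=0.15, guard=None): straight line of the TCP; attitude=None keeps the orientation; speed is the mean speed in m/s. With guard (N) it stops when the force on the tool has changed by that much, and returns True; else False.
- ctrl.move_j(angles): joint-space move.
- ctrl.gripper_to(opening, grip_force=None): finger opening in m; grip_force is the grip in N (None keeps the last); returns when the fingers have stopped.
- ctrl.sleep(seconds).
- ctrl.inverse_kinematics(position, orientation): joint angles nearest the present ones, or None.
- ctrl.observe(): the state.
- camrig.capture(name): name is "scene" or "side" or "wrist"; returns (picture, depth): 400x640x3 uint8, red, green, blue; 400x640 float32, m along the optical axis (not along the pixel's ray), 0 where there is no reading.
- camrig.camera_model(name): a dict with "camera_matrix" (3x3 intrinsics, pixels), "pose" (4x4, takes a point from camera to world coordinates). Camera axes: x right, y down, z forward; pixel columns grow to the right and rows downward; lengths in m; the calibration is good to about 2 mm. The wrist camera is an equidistant fisheye: a pixel r from the principal point sees the ray r / f radians off the axis. A picture is of the moment at which its call begins: read the wrist's pose just before it. camera_model takes no time and is no camera call; for the wrist camera it gives the pose at the moment of the call.
A pose or a line that the arm cannot do raises ctrl.Unreachable and nothing moves.
- ctrl.sign_off(): hands the job in; it is judged then, once.
The state is a dict: "time": time; "joint_pos": joint angles; "joint_velocities": joint speeds; "joint_efforts": joint torques, N m; "position": TCP position; "eef_rot": TCP orientation; "ft_force": force on the tool from outside, world axes, zero at the start; "wrist_torque": the same for the moment, N m; "grip_width": finger opening in m; "gripper_force": force on a finger pad.
Only numpy, scipy, OpenCV 4.12 (cv2) and the standard library are available. Lean on these libraries where they do the work, as an engineer would, in place of code of your own. Each camera call takes 0.05 s, during which the arm holds its last target. There are 200 camera calls.

## Working session

There is one attempt and no reset: what is moved stays moved. The work goes in short steps, each a Python script; the robot and the scene stay as the last script left them, time stands still between calls to the robot, and variables do not carry over. Pictures are saved under pics/ and viewed, at most 10 in all, crops included, and the job is handed in when it is done.

```bash
mkdir -p pics; ls
cat > h.py <<'E'
import numpy as np, cv2
from station import ctrl, camrig
def cap(n,f):
    m=camrig.camera_model(n); p,d=camrig.capture(n)
    cv2.imwrite(f'pics/{f}.png',cv2.cvtColor(p,cv2.COLOR_RGB2BGR)); np.savez(f'pics/{f}.npz',p=p,d=d,K=m['camera_matrix'],T=m['pose'])
    return p,d,m
def load(f):
    z=np.load(f'pics/{f}.npz'); return z['p'],z['d'],z['K'],z['T']
def cloud(d,K,T):
    v,u=np.mgrid[:d.shape[0],:d.shape[1]]
    c=np.stack([(u-K[0,2])/K[0,0]*d,(v-K[1,2])/K[1,1]*d,d],-1)
    w=c@T[:3,:3].T+T[:3,3]; w[d==0]=np.nan
    return w
E
python3 - <<'E'
from h import *
for n in('scene','side','wrist'):
    p,d,m=cap(n,n+'0'); print(n,np.round(m['pose'],3).tolist(),m['camera_matrix'].tolist())
o=ctrl.observe(); print(o['time'],o['eef_rot'],o['ft_force'],o['grip_width'])
E
```

```text
pics
station.py
scene [[-0.094, 0.642, -0.761, 1.15], [0.996, 0.068, -0.066, 0.069], [0.009, -0.764, -0.645, 0.625], [0.0, 0.0, 0.0, 1.0]] [[379.83489837236556, 0.0, 315.1612776800754], [0.0, 379.83489837236556, 206.3275458106328], [0.0, 0.0, 1.0]]
side [[0.997, -0.041, 0.06, 0.456], [-0.072, -0.616, 0.785, -0.993], [0.005, -0.787, -0.617, 0.903], [0.0, 0.0, 0.0, 1.0]] [[476.3464753598019, 0.0, 323.6886250161461], [0.0, 476.3464753598019, 195.30519410952928], [0.0, 0.0, 1.0]]
wrist [[1.0, 0.0, -0.003, 0.6], [-0.001, -0.961, -0.276, 0.076], [-0.003, 0.276, -0.961, 0.384], [0.0, 0.0, 0.0, 1.0]] [[309.70691628693146, 0.0, 323.9717753204829], [0.0, 309.70691628693146, 200.47693509177284], [0.0, 0.0, 1.0]]
0.15 [[ 1.82865835e-05  9.99998968e-01 -1.43672326e-03]
 [ 9.99999991e-01 -1.80935182e-05  1.34391817e-04]
 [ 1.34365683e-04 -1.43672571e-03 -9.99998959e-01]] [-1.08782521 -0.15783795 -0.48036363] 0.09305339435539671
```

View pics/scene0.png

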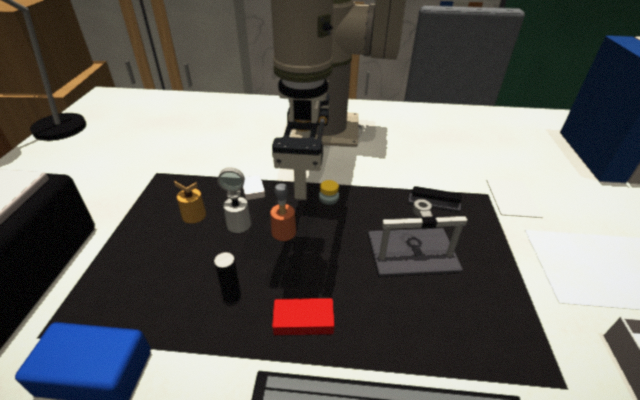

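View pics/side0.png

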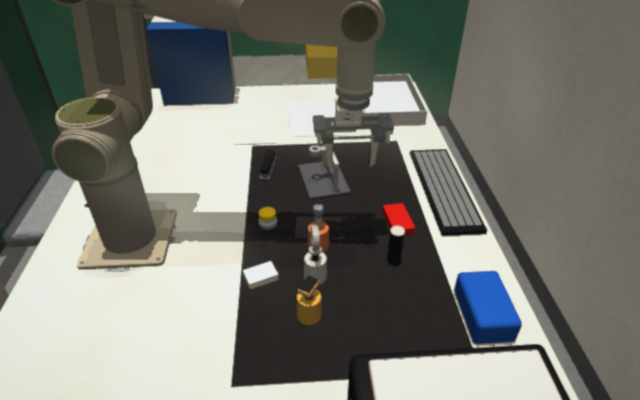

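View pics/wrist0.png

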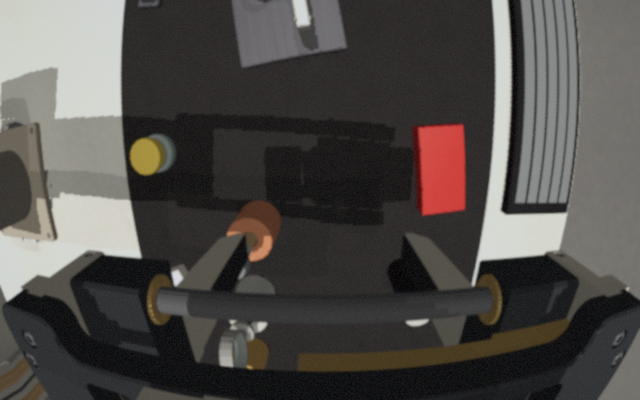

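The scene picture shows the magnifier in the white pot, with the lens at (231,180) and the pot at (237,215). The holder ring is at (424,207) and its rail runs from (385,224) to (465,221). In the side picture the lens is at (316,238), the white pot at (315,268) and the ring at about (318,151). The wrist picture shows the lens edge-on near (232,350), seen past the fingers.

Run:
```python
from h import *
for f in('scene0','side0'):
    p,d,K,T=load(f); w=cloud(d,K,T); print(f, 'valid',(d>0).mean())
    hsv=cv2.cvtColor(p,cv2.COLOR_RGB2HSV)
    pts={'scene0':dict(lensc=(231,180),pot=(237,215),potor=(190,205),potred=(283,222),ring=(424,207),railL=(390,224),railR=(460,221),foot=(400,262),can=(225,260),jar=(330,187),mag_rim=(231,190)),
     'side0':dict(lens=(316,238),pot=(315,270),potor=(309,305),potred=(318,236),ring=(315,151),foot=(335,188),can=(397,230))}[f]
    for n,(u,v) in pts.items(): print(n,np.round(w[v,u],3),p[v,u])
    x0=w[...,0];y0=w[...,1];z=w[...,2]
    # heights near the white pot / holder
    if f=='scene0':
        b=np.zeros(z.shape,bool); b[155:235,210:262]=1
        for lo,hi in((.02,.066),(.067,.09),(.1,.165)):
            s=b&(z>lo)&(z<hi); print('mag z',lo,hi,s.sum(),np.round([np.nanmedian(w[s],0),np.nanmin(w[s],0),np.nanmax(w[s],0)],3).tolist())
        b=np.zeros(z.shape,bool); b[190:285,360:475]=1
        for lo,hi in((.008,.02),(.1,.13)):
            s=b&(z>lo)&(z<hi); print('hold',lo,hi,s.sum(),np.round([np.nanmedian(w[s],0),np.nanmin(w[s],0),np.nanmax(w[s],0)],3).tolist())
            r=cv2.minAreaRect((w[s][:,:2]*1000).astype(np.float32)); print(r)
    big=[]
p,d,K,T=load('scene0'); a=cv2.resize(p[150:290,165:485],None,fx=2.5,fy=2.5,interpolation=cv2.INTER_CUBIC)
cv2.imwrite('pics/c1.png',a[...,::-1])
```

```text
scene0 valid 0.99621484375
lensc [ 0.504 -0.171  0.137] [58 63 56]
pot [ 0.525 -0.163  0.054] [84 80 73]
potor [ 0.503 -0.28   0.055] [83 58 24]
potred [ 0.54  -0.055  0.057] [82 43 28]
ring [0.515 0.246 0.106] [132 129 117]
railL [0.585 0.169 0.114] [118 113 105]
railR [0.563 0.309 0.115] [119 112 103]
foot [0.59  0.204 0.011] [94 91 89]
can [ 0.707 -0.131  0.109] [238 234 224]
jar [0.384 0.039 0.043] [175 140  35]
mag_rim [ 0.506 -0.174  0.11 ] [77 77 69]
mag z 0.02 0.066 776 [[0.509, -0.165, 0.041], [0.32, -0.198, 0.02], [0.529, -0.138, 0.066]]
mag z 0.067 0.09 45 [[0.505, -0.168, 0.075], [0.494, -0.177, 0.067], [0.513, -0.154, 0.09]]
mag z 0.1 0.165 550 [[0.505, -0.17, 0.139], [0.49, -0.199, 0.101], [0.511, -0.142, 0.164]]
hold 0.008 0.02 3505 [[0.553, 0.245, 0.011], [0.349, 0.139, 0.008], [0.628, 0.373, 0.02]]
((495.39190673828125, 245.628662109375), (207.5541534423828, 291.04803466796875), 80.01451873779297)
hold 0.1 0.13 1087 [[0.568, 0.239, 0.115], [0.506, 0.155, 0.1], [0.589, 0.324, 0.121]]
((543.4837646484375, 234.6975555419922), (71.99943542480469, 170.6481170654297), 10.351082801818848)
side0 valid 0.99606640625
lens [ 0.5   -0.195  0.152] [156 152 141]
pot [ 0.496 -0.201  0.053] [88 86 80]
potor [ 0.477 -0.313  0.061] [149 113  48]
potred [ 0.505 -0.191  0.155] [164 156 143]
ring [0.521 0.221 0.12 ] [143 140 129]
foot [0.578 0.157 0.026] [70 68 63]
can [ 0.704 -0.134  0.11 ] [228 225 211]
```

View pics/c1.png

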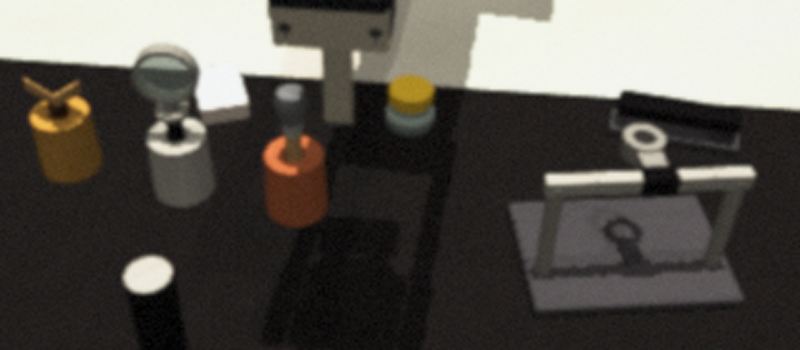

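The crop shows the lens facing the scene camera, so its normal is roughly world x. The ring's bore is at about scene (423,205), behind the rail. Next I take closer wrist looks at both.

Run:
```python
from h import *
R=np.array([[0,1,0],[1,0,0],[0,0,-1.]])
ctrl.move_ptp([.53,.19,.40],R); p,d,m=cap('wrist','wr')
ctrl.move_ptp([.50,-.20,.42],R); q,e,m=cap('wrist','wm')
print(ctrl.observe()['time'])
cv2.imwrite('pics/c2.png',np.hstack([p,q])[...,::-1][::1,::1]); 
a=np.hstack([p[50:350,120:520],q[50:350,120:520]]); cv2.imwrite('pics/c2.png',a[...,::-1])
# fit lens plane & handle from scene
p,d,K,T=load('scene0'); w=cloud(d,K,T)
b=np.zeros(d.shape,bool); b[155:205,210:262]=1
s=b&(w[...,2]>.112)&(w[...,2]<.15)&(w[...,0]>.45); P=w[s]; P=P[abs(P[:,0]-np.median(P[:,0]))<.012]
c=np.median(P,0); n=np.linalg.svd(P-P.mean(0))[2][2]; print('lens front',c,'n',n*np.sign(n[0]),len(P))
s=b&(w[...,2]>.101)&(w[...,0]>.45);P=w[s];print('lens y range',np.percentile(P[:,1],[1,99]),'ztop',np.percentile(P[:,2],99))
```

```text
2.5333
lens front [ 0.50517682 -0.17054153  0.13263806] n [0.99556531 0.09346454 0.01068144] 350
lens y range [-0.19765554 -0.14374712] ztop 0.16275181191519966
```

View pics/c2.png

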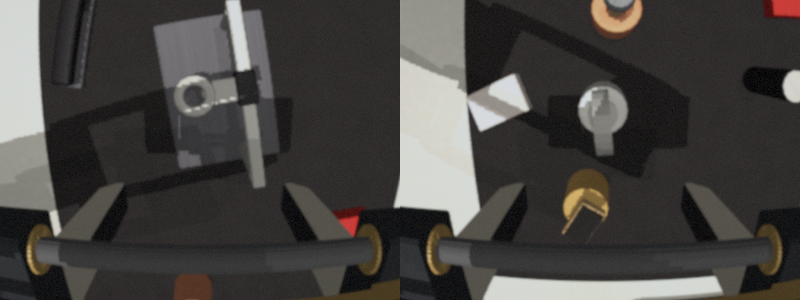

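The left half of the crop shows the ring at full-image (314,145), with the rail running from (353,50) to (380,235). The right half shows the lens edge-on from about (320,140) to (325,205). Now I measure both.

```bash
cat >> h.py <<'E'
def fray(K,T,uv):
    a=(np.asarray(uv,float)-K[:2,2])/K[0,0]; r=np.linalg.norm(a,axis=-1,keepdims=True)
    v=np.concatenate([np.where(r>1e-9,np.tan(r)/np.maximum(r,1e-9),1)*a,np.ones_like(r)],-1)
    return v@T[:3,:3].T   # scaled so that camera z = 1
def onplane(K,T,uv,z):
    v=fray(K,T,uv); return T[:3,3]+v*((z-T[2,3])/v[...,2:])
def fcloud(d,K,T):
    v,u=np.mgrid[:d.shape[0],:d.shape[1]]; return T[:3,3]+fray(K,T,np.stack([u,v],-1))*d[...,None]
E
python3 - <<'E'
from h import *
p,d,K,T=load('wr'); w=fcloud(d,K,T)
z=w[...,2]
x,y=w[...,0],w[...,1]
print('ring z',np.round(z[145,300:330:3],3), 'T',np.round(T[:3,3],3))
# holder top surfaces
top=(z>.109)&(z<.13)&(y>.1)&(y<.36)&(x>.45)&(x<.66)
g=p.max(-1); m=top.astype(np.uint8); n,l,st,ce=cv2.connectedComponentsWithStats(m); print(st,ce)
# bore: dark hole within the ring
mm=((g>85)&top).astype(np.uint8)
cs,h=cv2.findContours(mm,cv2.RETR_CCOMP,cv2.CHAIN_APPROX_NONE)
for c,hh in zip(cs,h[0]):
    A=cv2.contourArea(c)
    if A>60:
        W=onplane(K,T,c[:,0],.12); print('outer' if hh[3]<0 else 'hole',A,cv2.boundingRect(c),'circ',np.round(cv2.minEnclosingCircle((W[:,:2]*1e3).astype(np.float32)),1) if 0 else [np.round(cv2.minEnclosingCircle((W[:,:2]*1e3).astype(np.float32))[0],1),cv2.minEnclosingCircle((W[:,:2]*1e3).astype(np.float32))[1]])
rail=top&(x>.54)&(g>120); 
uv=np.argwhere(rail)[:,::-1]; W=onplane(K,T,uv,.118)
print('rail minrect',cv2.minAreaRect((W[:,:2]*1e3).astype(np.float32)))
# lens
p,d,K,T=load('wm'); w=fcloud(d,K,T)
s=(w[...,2]>.125)&(abs(w[...,0]-.5)<.05)&(abs(w[...,1]+.17)<.045); P=w[s]
print('lens',len(P),np.nanmax(P[:,2]),cv2.minAreaRect((P[:,:2]*1e3).astype(np.float32)))
s2=s&(w[...,2]>.15);P=w[s2];ev,V=np.linalg.eigh(np.cov(P[:,:2].T));print(P.mean(0),V[:,1],np.sqrt(ev))
a=cv2.resize(p[130:215,270:370],None,fx=5,fy=5); 
q,_,_,_=load('wr'); b=cv2.resize(q[100:185,270:370],None,fx=5,fy=5)
cv2.imwrite('pics/c3.png',np.vstack([b,a])[:600 if 0 else None,:,::-1][:, :])
E
```

```text
ring z [0.122 0.119 0.013 0.381 0.013 0.011 0.011 0.014 0.115 0.121] T [0.53  0.265 0.381]
[[     0      0    640    400 251460]
 [   293     49     92    188   4540]] [[318.92388849 200.54385986]
 [351.40947137 141.68303965]]
outer 1022.5 (362, 154, 23, 83) circ [array([574.3, 193.2]), 38.380943298339844]
outer 1798.0 (294, 125, 64, 42) circ [array([531.3, 239.9]), 27.328540802001953]
hole 383.5 (303, 134, 23, 24) circ [array([521.9, 238.4]), 10.284615516662598]
outer 1001.5 (345, 49, 26, 73) circ [array([558. , 290.2]), 31.4537296295166]
rail minrect ((556.3487548828125, 236.92520141601562), (33.31842803955078, 167.81822204589844), 8.684009552001953)
lens 38744 0.3644340283366525 ((500.003662109375, -177.88494873046875), (100.40309143066406, 65.48731994628906), 0.8925427198410034)
[ 0.50076181 -0.17816446  0.33454878] [-0.99989695 -0.01435553] [0.00888573 0.03353394]
```

Run:
```python
from h import *
p,d,K,T=load('wm'); w=fcloud(d,K,T)
for lo in(.11,.14,.15,.155):
    s=(w[...,2]>lo)&(w[...,2]<.18)&(abs(w[...,0]-.5)<.03)&(abs(w[...,1]+.17)<.04); P=w[s]
    ev,V=np.linalg.eigh(np.cov(P[:,:2].T));print(lo,len(P),P.mean(0),P.max(0),np.degrees(np.arctan2(V[0,1],V[1,1])),np.sqrt(ev),cv2.minAreaRect((P[:,:2]*1e3).astype(np.float32)))
s=(w[...,2]>.14)&(w[...,2]<.18)&(abs(w[...,0]-.5)<.03)&(abs(w[...,1]+.17)<.04)
print('pot rim', [np.round(np.median(w[(w[...,2]>.06)&(w[...,2]<.07)&(abs(w[...,0]-.5)<.05)&(abs(w[...,1]+.17)<.05)],0),4)])
# pot rim from scene: ellipse of pts near z=.066
P=w[(w[...,2]>.063)&(w[...,2]<.069)&(abs(w[...,0]-.5)<.05)&(abs(w[...,1]+.17)<.05)]
print(cv2.minEnclosingCircle((P[:,:2]*1e3).astype(np.float32)))
```

```text
0.11 1169 [ 0.49790184 -0.16959424  0.15873199] [ 0.5066821  -0.14509958  0.16578032] -5.294092752458695 [0.00407287 0.01508853] ((498.1870422363281, -173.0205078125), (14.573179244995117, 55.56742477416992), 4.292600631713867)
0.14 1155 [ 0.49792625 -0.16988588  0.15900185] [ 0.5066821  -0.14546898  0.16578032] -5.309628071197606 [0.00406785 0.01494216] ((498.18890380859375, -173.04566955566406), (14.573179244995117, 55.51696014404297), 4.292600631713867)
0.15 1039 [ 0.49809243 -0.17153377  0.1604399 ] [ 0.50663631 -0.14887679  0.16578032] -5.277304389720031 [0.00407389 0.01352066] ((498.2717590332031, -174.14918518066406), (14.573179244995117, 49.894832611083984), 4.292600631713867)
0.155 897 [ 0.49817716 -0.17238701  0.16162834] [ 0.5064659  -0.15232019  0.16578032] -5.573403131702853 [0.00407818 0.01158789] ((498.2226257324219, -173.49465942382812), (14.573179244995117, 43.045352935791016), 4.292600631713867)
pot rim [array([ 0.5062, -0.1692,  0.0665])]
((498.0506896972656, -173.7848663330078), 27.300533294677734)
```

```bash
cat >> h.py <<'E'
psi=np.radians(5.3)
def Rt(psi): s,c=np.sin(psi),np.cos(psi); return np.array([[-s,c,0],[c,s,0],[0,0,-1.]])
E
python3 - <<'E'
from h import *
R=Rt(psi)
ctrl.move_ptp([.498,-.172,.40],R); ctrl.servo_line([.498,-.172,.302],speed=.1)
ctrl.gripper_to(0.0,grip_force=40); o=ctrl.observe(); print(o['grip_width'],o['gripper_force'],o['ft_force'],o['time'])
print('hit',ctrl.servo_line([.498,-.172,.46],speed=.08,guard=25)); o=ctrl.observe(); print(o['position'],o['ft_force'],o['time'])
p,d,m=cap('scene','s1'); q,e,m=cap('side','d1')
cv2.imwrite('pics/c4.png',np.hstack([cv2.resize(p[100:260,150:350],None,fx=2,fy=2),cv2.resize(q[100:260,220:420],None,fx=2,fy=2)])[...,::-1])
E
```

```text
0.01365010050262213 39.99776601791382 [ 0.87288426 -0.83721723 -0.45023415] 5.1333
hit False
[ 0.49793906 -0.17196283  0.45952896] [ 0.77327597 -0.06674369 -2.15164522] 7.2583
```

View pics/c4.png

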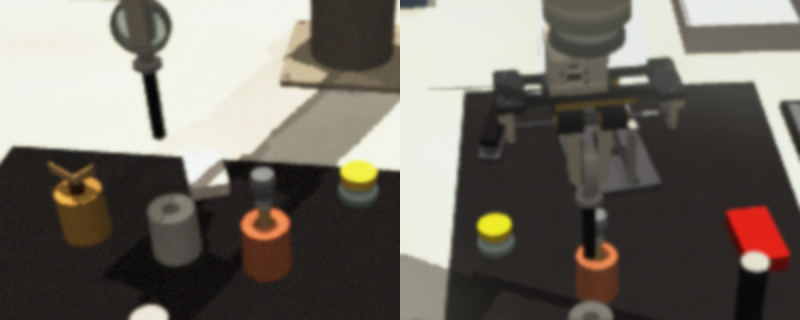

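The crop shows the magnifier lifted clear. In the scene view the black handle runs from (224,136) to (230,168). In the side view it runs down to about (514,127)/2, with some lean that I need to measure.

```bash
cat >> h.py <<'E'
def axis(f,tcp,R):
    """handle centreline by depth segmentation: per camera, edge-mid pixels along the handle -> plane; two planes -> line"""
    g=tcp+R[:,2]*.167; out=[]
    for n in f:
        p,d,K,T=load(n); w=cloud(d,K,T); rel=w-g
        s=(np.hypot(rel[...,0],rel[...,1])<.035)&(rel[...,2]<-.055)&(rel[...,2]>-.145)
        nn,l,st,ce=cv2.connectedComponentsWithStats(s.astype(np.uint8)); k=1+st[1:,4].argmax(); s=l==k
        mid=[];V=[]
        for v in range(st[k,1],st[k,1]+st[k,3]):
            u=np.where(s[v])[0]
            if len(u)>3: mid.append(((u.min()+u.max())/2,v)); V.append(len(u))
        mid=np.array(mid); V=np.array(V); 
        mid=mid[(abs(V-np.median(V))<=2)]; 
        ray=np.c_[(mid-K[:2,2])/K[0,0],np.ones(len(mid))]@T[:3,:3].T
        N=np.linalg.svd(ray)[2][2]; W=w[s]; vlast=st[k,1]+st[k,3]-1
        out.append((N,N@T[:3,3])); print(n,'rows',len(mid),'width',np.median(V),'zlow',W[:,2].min())
    (a,ca),(b,cb)=out; t=np.cross(a,b); t/=np.linalg.norm(t); t*=np.sign(t[2])
    x=np.linalg.solve(np.array([a,b,t]),[ca,cb,t@g])  # point on axis nearest the grasp point
    tip=x-.129*t
    print('axis',np.round(t,4),'lean deg xy',np.round(np.degrees(t[:2]),2),'lens pt - grasp',np.round(x-g,4),'tip-grasp',np.round(tip-g,4))
    return t,x,tip
E
python3 - <<'E'
from h import *
axis(('s1','d1'),np.array(ctrl.observe()['position']),np.array(ctrl.observe()['eef_rot']))
E
```

```text
s1 rows 30 width 8.0 zlow 0.16160956004805088
d1 rows 24 width 7.0 zlow 0.16191636891997185
axis [0.0083 0.0078 0.9999] lean deg xy [0.47 0.45] lens pt - grasp [-0.0004  0.0002  0.    ] tip-grasp [-0.0015 -0.0008 -0.129 ]
```

Run:
```python
from h import *
R=Rt(psi); a=np.array([.5234,.2392])
ctrl.servo_line([*a,.46],speed=.2); ctrl.servo_line([*a,.424],speed=.08); ctrl.sleep(.2)
o=ctrl.observe(); print(o['position'],o['ft_force'],o['time'])
cap('scene','s2');cap('side','d2')
axis(('s2','d2'),np.array(o['position']),np.array(o['eef_rot']))
r=ctrl.servo_line([*a,.410],speed=.015,guard=5); o=ctrl.observe(); print(r,o['position'],o['ft_force'],o['wrist_torque'],o['time'])
```

```text
[0.52355355 0.23927247 0.42471974] [-0.05236909 -0.37242789 -1.09119185] 10.3667
s2 rows 35 width 9.0 zlow 0.11287867221710213
d2 rows 20 width 5.0 zlow 0.11301781407876998
axis [-0.0462 -0.0806  0.9957] lean deg xy [-2.64 -4.62] lens pt - grasp [-0.0048 -0.007  -0.0008] tip-grasp [ 0.0011  0.0034 -0.1292]
False [0.52331268 0.23923972 0.40995187] [-0.73380506 -0.47875957 -1.82942958] [ 0.10423408  0.20789098 -0.06181601] 11.55
```

The handle passed the 5 mm depth without a stop, so it's in the bore. Now I press it down past the ball.

Run:
```python
from h import *
a=np.array([.5234,.2392])
for z in(.404,.398,.390,.375,.36,.342):
    r=ctrl.servo_line([*a,z],speed=.02,guard=15); o=ctrl.observe(); print(z,r,np.round(o['position'],4),np.round(o['ft_force'],1),np.round(o['wrist_torque'],2),round(o['grip_width'],4),o['time'])
    if r or np.linalg.norm(o['ft_force'])>18: break
```

```text
0.404 False [0.5229 0.2391 0.4033] [-4.1 -0.8 -2.4] [-0.27  1.25 -0.01] 0.0136 12.0
0.398 False [0.5229 0.239  0.3972] [-5.8 -0.7 -0.2] [-0.34  1.56 -0.03] 0.0133 12.45
0.39 False [0.5229 0.239  0.3893] [-4.6 -1.9 -0.3] [-0.32  1.55  0.02] 0.014 13.0
0.375 False [0.523  0.239  0.3745] [-5.7 -1.3  0.7] [-0.42  1.42 -0.03] 0.0138 13.9
0.36 False [0.523  0.239  0.3595] [-4.7 -0.9 -0.1] [-0.32  1.44  0.01] 0.0135 14.8
0.342 False [0.523  0.239  0.3414] [-5.7 -1.5  0.2] [-0.29  1.31  0.01] 0.0136 15.85
```

Run:
```python
from h import *
a=np.array([.5234,.2392])
r=ctrl.servo_line([*a,.326],speed=.008,guard=9); o=ctrl.observe(); print(r,np.round(o['position'],4),np.round(o['ft_force'],1),np.round(o['wrist_torque'],2),o['time'])
ctrl.sleep(.3); o=ctrl.observe(); print(np.round(o['position'],4),np.round(o['ft_force'],1))
cap('scene','s3');q,_,_=cap('side','d3');p=load('s3')[0]
cv2.imwrite('pics/c5.png',np.hstack([cv2.resize(p[140:260,360:480],(400,400)),cv2.resize(q[90:210,260:380],(400,400))])[...,::-1])
```

```text
True [0.523  0.239  0.3309] [-1.7  0.2  5.3] [-0.15  0.38  0.04] 17.175
[0.523 0.239 0.331] [-2.  -0.1  4.5]
```

View pics/c5.png

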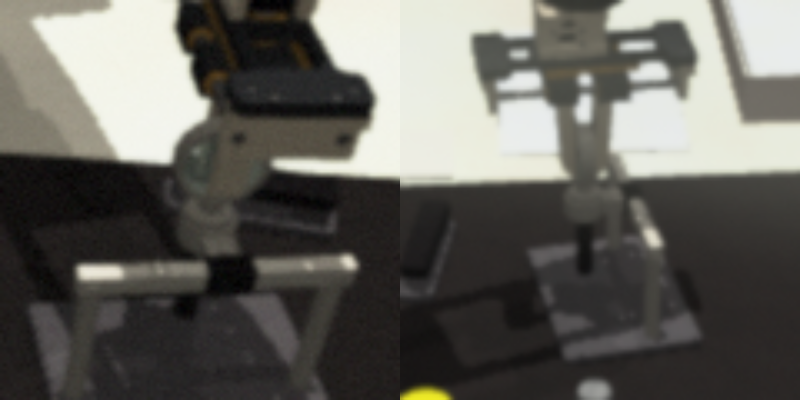

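The crop shows the shoulder at the ring, at about crop (205,215) in scene and (585,200) in side. The stop at TCP z 0.331 is the expected home height. I give it one more gentle press to confirm, then release.

Run:
```python
from h import *
a=np.array([.523,.239])
r=ctrl.servo_line([*a,.327],speed=.006,guard=8); o=ctrl.observe(); print(r,np.round(o['position'],4),np.round(o['ft_force'],1))
ctrl.gripper_to(.035); ctrl.sleep(.3); o=ctrl.observe(); print(o['grip_width'],np.round(o['ft_force'],1))
p=o['position']; ctrl.servo_line([p[0],p[1],.43],speed=.08); ctrl.move_ptp([.53,.19,.45],Rt(0)); print(ctrl.observe()['time'])
p,d,m=cap('wrist','w4'); q,e,m=cap('scene','s4'); cap('side','d4')
K,T=m['camera_matrix'],m['pose']; 
p,d,K,T=load('w4'); w=fcloud(d,K,T); s=(w[...,2]>.13)&(w[...,2]<.23)&(abs(w[...,0]-.522)<.04)&(abs(w[...,1]-.24)<.045); P=w[s]; print('lens',P.mean(0),'ztop(expect .1925)',np.percentile(P[:,2],[90,99]))
p,d,K,T=load('s4'); w=cloud(d,K,T); s=(w[...,2]>.13)&(w[...,2]<.23)&(abs(w[...,0]-.522)<.04)&(abs(w[...,1]-.24)<.045); P=w[s]; print('scene lens',np.median(P,0),'ztop',np.percentile(P[:,2],[90,99]),np.percentile(P[:,1],[1,99]))
P=P-P.mean(0); n=np.linalg.svd(P)[2][2]; print('normal',n)
side=load('d4')[0]
cv2.imwrite('pics/c6.png',np.hstack([cv2.resize(p[140:260,360:480],(400,400)),cv2.resize(side[90:210,260:380],(400,400))])[...,::-1])
```

```text
True [0.5231 0.2391 0.3309] [-0.5 -0.1  5.1]
0.03485169733200074 [-0.3  0.3 -0.5]
20.45
lens [0.52203135 0.23862206 0.1880921 ] ztop(expect .1925) [0.19342783 0.19453236]
scene lens [0.52888351 0.23685535 0.16828408] ztop [0.18900183 0.19202033] [0.21020361 0.26554157]
normal [0.99511819 0.07035267 0.06921194]
```

View pics/c6.png

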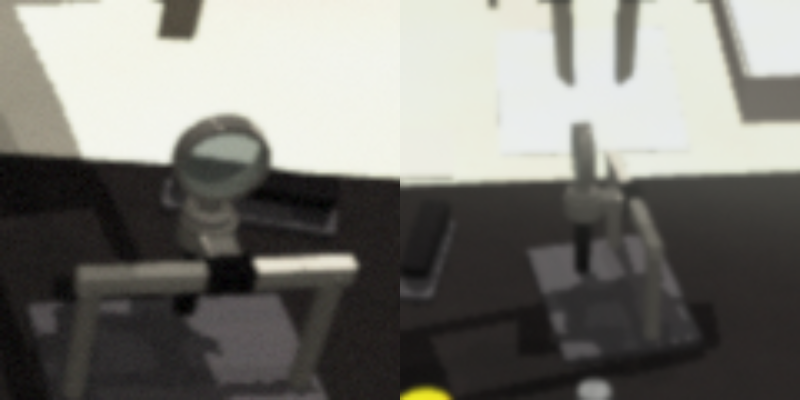

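The magnifier stands upright in the ring with the shoulder on it and the fingers clear. The lens top is at about 0.192 m, against 0.1925 m expected for home. Handing in.

```bash
python3 -c "
from station import ctrl, camrig
print(ctrl.sign_off())"
```

```text
the job is handed in; nothing more can be done
None
```

The magnifier is out of its pot and hanging in the ring holder, shoulder at home height on the ring and gripper released, and I handed the job in after about 20 s of robot time; the sign-off returned no verdict.

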